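# Shut and latch the rivet case

## Task

Shut the rivet case and latch it: push its hinged lid fully down with a fingertip, then push the black latch arm round by its upright wing until it points squarely across the lid's front edge, lying over the small steel strike plate. Only push - do not take the wing between the fingers and do not swing the lid further open - and leave the mallet, dimple die, nut and loose rivet where they are.

Things in the scene. Friction and masses are not known exactly. Their poses are not given: they have to be found in the camera images.
- case: Grey pressed-steel rivet case, fixed to the bench: an open tray 150 mm front to back (its x) x 230 mm wide (its y), rim 50 mm above its underside, standing on a 3 mm rubber mat (which covers all of the work area). Origin: centre of its underside, on the mat. Its +x points from the latch side (front) to the hinge side (back), +z up; its front faces roughly towards the robot.
- lid (a joint): Angle of the lid, rad: 0 = fully shut (hinge stop, lid resting on the tray rim), grows as it opens; starts between 0.55 and 1.15, hinge limit 1.75. A stiff friction hinge holds the lid at any angle; 2 to 5 N near its free edge, square to the lid, pushes it shut. If the latch arm already lies over the tray, the lid strikes it and cannot shut.
- lid_hinge (a point): Middle of the lid's hinge axis, at the back of the case: x = +78 mm, y = 0, z = 50 mm in the case's frame. The axis is parallel to the case's y. The point turns with the lid.
- lid_edge (a point): Middle of the lid's free front edge, on its outer (upper) face. The lid is a grey steel plate 159 mm from hinge axis to free edge, 237 mm wide, 4 mm thick, its outer face 4.5 mm outside the hinge axis (a pressed panel stands 1 mm higher), with a skirt turned down 14 mm at the front. Shut, this point is at x = -81 mm, z = 54.5 mm in the case's frame.
- strike (a point): Centre of the bare steel strike plate, 30 x 32 x 1 mm, fixed on top of the lid in the middle of its front edge (it moves with the lid), where the latch arm is to lie. Shut, it is at x = -63 mm, y = 0, z = 55.5 mm in the case's frame.
- latch (a joint): Angle of the latch arm about its upright pivot, rad, positive counter-clockwise seen from above. 0 = the arm points straight away from the case (the case's -x); +pi or -pi (the same pose) = it points squarely across the lid. Starts between -1.5 and +1.5, clear of the lid; turns to 4.0 rad either way, no catch or stop at square. Friction (about 1 N at the wing) holds it wherever it is left.
- latch_pivot (a point): Pivot axis of the latch at the arm's underside: x = -99 mm, y = 0, z = 57.5 mm in the case's frame, on a steel post in front of the case. The black plastic arm is 8 mm thick and 16 mm wide, with a round hub of 22 mm; its end is 56 mm from the pivot axis. With the lid shut the arm passes 2 to 3 mm above it.
- latch_wing (a point): Centre of the top of the latch's upright wing, 46 mm from the pivot axis and 23 mm above the arm's underside. The wing is 16 mm long along the arm, 7 mm thick across it, and stands 15 mm above the arm's top: push on its flat side with a fingertip.
- mallet: Small mallet lying on the mat beside the case: orange head 35 mm dia x 70 mm, handle along its x, about 200 mm overall. Origin under its middle, head towards its +x. Leave alone.
- die: Chrome male dimple die standing on the mat, 32 mm dia, 34 mm high with a cone and pin. Origin under its centre. Leave alone.
- nut: Brass receptacle nut standing on its 26 mm flange, 18 mm high. Origin under its centre. Leave alone.
- rivet: Loose silver blind rivet lying on the mat, 71 mm long, along its x, flange 11 mm dia. Origin under its middle. Leave alone.

How it is judged:
By the outcome, as a careful person would: the job done as asked, in the order asked, and still so for the second after the job is handed in, with the robot touching nothing.
It also fails if it takes over 51 s, if anything falls off the work surface, if the arm or the gripper's body presses on something with over 40 N, if the wrist force passes 120 N, or if a joint passes its speed limit or range.

## Robot

A 6-joint arm with a two-finger parallel gripper is mounted at the origin on the work surface. World frame = base frame: x ahead of the robot, y to its left, z up, the work surface at z = 0. Lengths are in m, angles in rad, forces in N, time in s.
With the tool pointing down it reaches from about 0.4 to 0.825 m from the base axis. Payload 7 kg.
Tool frame: the origin (TCP) lies on the centre line of the jaws, within the pads' length; the fingertips stand 22 mm ahead of it and the grasp point (between the pads) lies 3 mm ahead of it; z points along the fingers, y is the line along which they close (so a half turn about z gives the same grasp; the last joint's range is limited). The gripper opens to 88 mm and grips with 3 to 60 N. Pads are 19 mm wide; open, the fingers measure 130 mm over their backs; the gripper's body (78 mm by 193 mm) begins 47 mm behind the grasp point.
Start: joints at [-0.876, 0.359, 0.012, 0, -1.224, -0.288], TCP at [0.267, -0.62, 0.249] pointing down, gripper open.
Joint ranges: [-3.07, 3.07], [-1.43, 2.12], [-1.02, 1.25], [-3.03, 1.67], [-3.05, -0], [-3.03, 3.03]. Speed limits (rad/s): [2.39, 2.39, 3.01, 3.14, 3.14, 3.14].

## Interface

Orientations are given as [roll, pitch, yaw] about the fixed x, y, z axes, in that order (R = Rz(yaw) Ry(pitch) Rx(roll)).
In Python, from station import arm gives the robot as it stands.
- The arm moves only by the tool arm_command, never from a script. Its argument "series" is one flat list of numbers, 7 for each row, row after row: the turn, a rotation vector about the tool's x, y, z each as a share of 90 degrees, from -1 to 1, then the shift along the tool's x, y, z each as a share of 0.1 m, from -1 to 1, then the opening, from 0 (shut) to 1 (fully open). A call has 1 to 8 rows; each row is the pose to reach, as a shift and turn from the pose commanded when the call began, along the tool's axes at that moment; what a row does not reach only later rows make up. A row lasts 1/8 s, in which the tool goes at most 62.5 mm and 10.7 degrees, less where a joint would pass 70% of its speed; a pose out of reach is approached as far as the arm can. A call with a number of a shift or a turn outside -1 to 1 is refused whole. A call with a gripper value outside its range is refused whole. The fingers move at their own pace and stop on an object; "force" is the grip in N (left out, the last holds). Time passes only in rows, so rows that repeat a pose let the fingers close. It gives the time, the measured TCP pose, the force, the opening and the grip force at its end, in the units of the state.
- arm.get_state(): the state, without advancing time (a new reading comes with each control period).
- arm.grab_frame(name): name is "side" or "top" or "wrist"; returns the picture (400x640x3 uint8, blue, green, red); there is no depth.
- arm.camera_model(name): a dict with "fovy" (degrees; the focal length in pixels is half the picture's height over the tangent of half this angle, whatever the lens; pixels are square), "cx", "cy" (the principal point, pixels), "D" ([k1, k2, p1, p2, k3] as OpenCV has them; the pictures are not rectified), "pose" (4x4, takes a point from camera to world coordinates). Camera axes: x right, y down, z forward; pixel columns grow to the right and rows downward; lengths in m; the calibration is good to about 2 mm. A picture is of the moment at which its call begins: read the wrist's pose just before it. camera_model takes no time and is no camera call; for the wrist camera it gives the pose at the moment of the call.
- arm.job_done(): hands the job in; it is judged then, once.
The state is a dict: "t": time; "q": joint angles; "qd": joint speeds; "joint_efforts": joint torques, N m; "eef_pos": TCP position; "ee_rot": TCP orientation; "force": force on the tool from outside, world axes, zero at the start; "moment": the same for the moment, N m; "width": finger opening in m; "gripper_force": force on a finger pad.
Only numpy, scipy, OpenCV 4.12 (cv2) and the standard library are available. Lean on these libraries where they do the work, as an engineer would, in place of code of your own. Each camera call takes 0.05 s, during which the arm holds its last target. There are 200 camera calls.

## Working session

There is one attempt and no reset: what is moved stays moved. The work goes in short steps, Python scripts to look and compute and a tool call to move; the robot and the scene stay as the last step left them, time stands still between calls to the robot, and variables do not carry over. Pictures are saved under pics/ and viewed, at most 13 in all, crops included, and the job is handed in when it is done.

Besides the shell and the picture viewer there is one more tool, called after "Call:" as name(argument=value, ...) on one line, values as JSON. arm_command: Moves the arm, as the interface text tells. Its arguments: {"type":"object","properties":{"series":{"type":"array"},"force":{"type":"number"}},"required":["series"]}

```bash
mkdir -p pics; ls; python3 - <<'E'
from station import arm
import cv2, numpy as np
s=arm.get_state();print(s['t'],s['eef_pos'],s['ee_rot'],s['width'],s['force'])
for n in('top','side'):
    cv2.imwrite(f'pics/{n}0.png',arm.grab_frame(n)); m=arm.camera_model(n);print(n,m['fovy'],m['cx'],m['cy'],m['D'],np.round(m['pose'],3).tolist())
E
```

```text
pics
0.0 [ 0.26686961 -0.61951537  0.24761558] [ 3.13994702e+00 -1.80995770e-04 -2.73489060e+00] 0.08769263386164208 [-0.03817137  0.47585941  0.77944566]
top 47.535805101693704 316.94430692091277 201.07880773788597 [-0.00616922  0.          0.          0.          0.        ] [[0.023, -0.996, 0.081, 0.473], [-1.0, -0.024, -0.01, 0.063], [0.012, -0.08, -0.997, 1.152], [0.0, 0.0, 0.0, 1.0]]
side 56.93091640043134 319.9020867705414 197.37503696155008 [0.0142997 0.        0.        0.        0.       ] [[0.718, -0.388, 0.578, 0.146], [-0.696, -0.379, 0.61, -0.386], [-0.018, -0.84, -0.542, 0.489], [0.0, 0.0, 0.0, 1.0]]
```

View pics/top0.png

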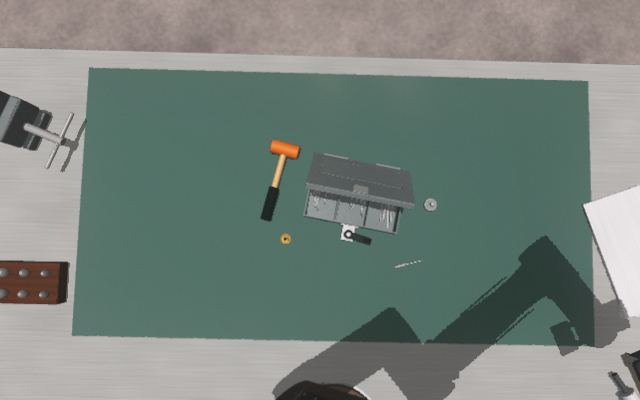

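View pics/side0.png

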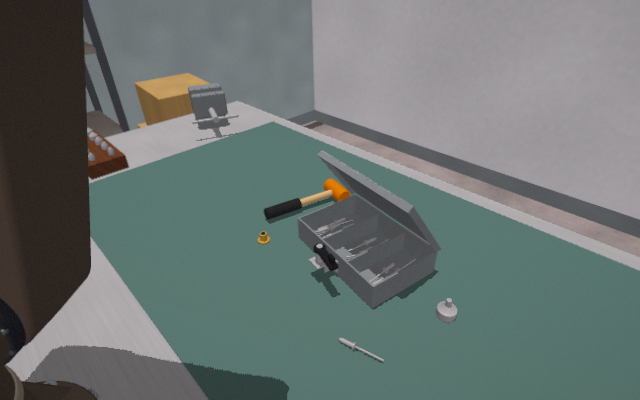

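The top view shows the case with its lid open at about (360,190), the latch hub at about (348,233), and the arm pointing right to (370,241). The mallet is to the left, the nut at (286,239), the die at (430,204) and the rivet at (408,264). The side view shows the lid's free edge running (320,154)–(437,247) and the latch at about (322,252). I'll enlarge both to get exact pixels.

```bash
cat > h.py <<'E'
import cv2, numpy as np
from station import arm
def ray(n,uv,m=None):
    m=m or arm.camera_model(n); f=200/np.tan(np.radians(m['fovy'])/2)
    K=np.array([[f,0,m['cx']],[0,f,m['cy']],[0,0,1]]); P=np.array(m['pose'])
    p=cv2.undistortPoints(np.array([[uv]],float),K,np.array(m['D'],float))[0,0]
    d=P[:3,:3]@[p[0],p[1],1]; return P[:3,3],d/np.linalg.norm(d)
def onz(n,uv,z,m=None):
    o,d=ray(n,uv,m); return o+d*(z-o[2])/d[2]
def tri(a,ua,b,ub):
    o,d=ray(a,ua);p,e=ray(b,ub)
    t=np.linalg.lstsq(np.c_[d,-e],p-o,rcond=None)[0]
    x,y=o+d*t[0],p+e*t[1]; return (x+y)/2,np.linalg.norm(x-y)
def proj(n,X):
    m=arm.camera_model(n); f=200/np.tan(np.radians(m['fovy'])/2)
    K=np.array([[f,0,m['cx']],[0,f,m['cy']],[0,0,1]]); T=np.linalg.inv(m['pose'])
    return cv2.projectPoints(np.array(X,float).reshape(-1,3),cv2.Rodrigues(T[:3,:3])[0],T[:3,3],K,np.array(m['D'],float))[0][:,0]
def crop(src,x,y,w,h,k,out):
    im=cv2.resize(src[y:y+h,x:x+w],None,fx=k,fy=k,interpolation=cv2.INTER_CUBIC)
    for i in range(0,w,20): cv2.putText(im,str(x+i),(i*k,10),0,.35,(0,255,255)); cv2.line(im,(i*k,12),(i*k,18),(0,255,255))
    for j in range(0,h,20): cv2.putText(im,str(y+j),(0,j*k+4),0,.35,(0,255,255)); cv2.line(im,(24,j*k),(30,j*k),(0,255,255))
    cv2.imwrite(out,im)
E
python3 - <<'E'
from h import *
crop(cv2.imread('pics/top0.png'),290,140,140,110,5,'pics/topc.png')
crop(cv2.imread('pics/side0.png'),290,145,155,160,4,'pics/sidec0.png')
im=cv2.imread('pics/sidec0.png');cv2.imwrite('pics/sidec.png',im[:600])
E
```

```text
(no output)
```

View pics/topc.png

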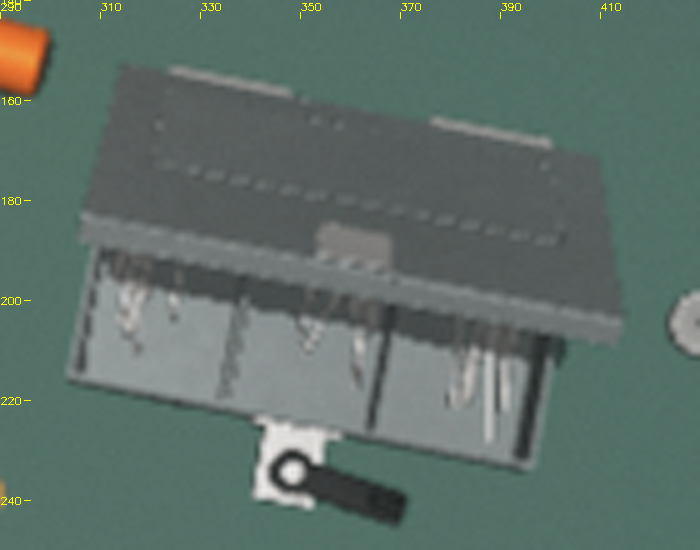

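View pics/sidec.png

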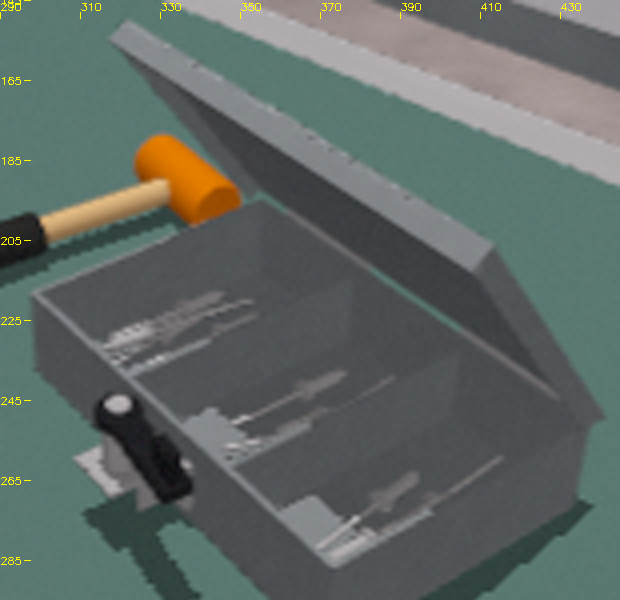

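The top crop shows the tray's front rim corners at (303.6,216) and (396,233.6), and the lid's free edge from (306.4,182.6) to (414.6,204.4). The pivot is at (348.6,234.2) and the arm end at about (370,242). In the side crop the rim corners are at (298.3,218) and (373.3,286.8), the lid edge runs (321.3,150.5)–(413.3,206.3), and the pivot screw is at (319.5,246.3).

```bash
python3 - <<'E'
from h import *
np.set_printoptions(precision=4,suppress=True)
for k,a,b in [('rimL',(303.6,216),(298.3,218)),('rimR',(396,233.6),(373.3,286.8)),('lidL',(306.4,182.6),(321.3,150.5)),('lidR',(414.6,204.4),(413.3,206.3)),('piv',(348.6,234.2),(319.5,246.3))]:
    print(k,*tri('top',a,'side',b))
L=(onz('top',(303.6,216),.053)+onz('side',(298.3,218),.053))/2;R=(onz('top',(396,233.6),.053)+onz('side',(373.3,286.8),.053))/2
print(L,R,np.linalg.norm(L-R))
ey=(L-R)/np.linalg.norm(L-R);ex=np.array([ey[1],-ey[0],0]);yaw=np.arctan2(ex[1],ex[0])
print('yaw',yaw)
c=(L+R)/2+ex*.075;c[2]=.003;print('case',c)
T=lambda p:c+ex*p[0]+ey*p[1]+np.array([0,0,p[2]])
h=T([.078,0,.05])
p=T([-.099,0,.0575]);print('pivot',p,'top px',proj('top',p+[0,0,.009]),'side',proj('side',p+[0,0,.009]))
print('rear rim px',proj('top',[T([.075,.115,.05]),T([.075,-.115,.05])]))
e,_=tri('top',(360.5,193.5),'side',(367.3,178.4)) # midpoints
e2=(tri('top',(306.4,182.6),'side',(321.3,150.5))[0]+tri('top',(414.6,204.4),'side',(413.3,206.3))[0])/2
d=e2-h;print('edge',e2,'rad',np.linalg.norm(d),'ang',np.arctan2(d[2],-d@ex)-np.arctan2(.0045,.159))
for q in ((370,242),(367.5,241.5)):
    w=onz('top',q,.07);v=w-p;print('arm ang',np.arctan2(-v@ey,-v@ex),np.linalg.norm(v[:2]),w)
E
```

```text
rimL [0.5262 0.0822 0.0535] 0.0028214371333856294
rimR [ 0.4881 -0.1418  0.0535] 0.0010416806621642851
lidL [0.5907 0.0767 0.1824] 0.0006673788307320393
lidR [ 0.5495 -0.1567  0.1843] 0.0005331585873715195
piv [ 0.4836 -0.0254  0.0698] 0.00018614089120785155
[0.5264 0.0825 0.053 ] [ 0.4884 -0.1417  0.053 ] 0.2273331485756738
yaw -0.16824938707847503
case [ 0.5813 -0.0422  0.003 ]
pivot [ 0.4837 -0.0256  0.0605] top px [[348.6799 234.1143]] side [[319.5671 246.4331]]
rear rim px [[315.1189 155.2482]
 [407.3963 173.1295]]
edge [ 0.5701 -0.04    0.1834] rad 0.15807139731644268 ang 0.9412583219601689
arm ang 1.4080297321620203 0.053929769050416826 [ 0.4662 -0.0766  0.07  ]
arm ang 1.3882513662735798 0.04795547630482955 [ 0.4672 -0.0706  0.07  ]
```

Call:
arm_command(series=[0,0,0.12,-0.5,0.33,-0.1,0,0,0,0.24,-1,0.66,-0.1,0,0,0,0.366,-1,0.66,-0.1,0,0,0,0.366,-1,0.66,-0.1,0])

```text
t: 0.6
eef_pos: [0.3332, -0.5191, 0.2585]
ee_rot: [3.141, -0.0, 2.975]
force: [0.2, 0.3, 0.1]
width: 0.0529
gripper_force: 0.0
```

Call:
arm_command(series=[0,0,0,-0.22,0.5,0,0,0,0,0,-0.45,1,0,0])

```text
t: 0.85
eef_pos: [0.3937, -0.4286, 0.258]
ee_rot: [3.141, -0.001, 2.975]
force: [0.5, 0.5, 0.3]
width: 0.0332
gripper_force: 0.0
```

Call:
arm_command(series=[0,0,0,-0.22,0.5,0,0,0,0,0,-0.45,1,0,0])

```text
t: 1.1
eef_pos: [0.4553, -0.3369, 0.2583]
ee_rot: [-3.142, -0.0, 2.976]
force: [1.8, 0.5, -0.1]
width: 0.0133
gripper_force: 0.0
```

Call:
arm_command(series=[0,0,0,-0.22,0.5,0,0,0,0,0,-0.45,1,0,0])

```text
t: 1.35
eef_pos: [0.5167, -0.2458, 0.2584]
ee_rot: [-3.141, -0.0, 2.976]
force: [1.8, -0.1, -0.1]
width: 0.0006
gripper_force: 0.0
```

Call:
arm_command(series=[0,0,0,-0.22,0.5,0,0,0,0,0,-0.45,1,0,0])

```text
t: 1.6
eef_pos: [0.5779, -0.1548, 0.2584]
ee_rot: [-3.141, -0.0, 2.976]
force: [1.6, 0.1, -0.2]
width: 0.0005
gripper_force: 0.0
```

Call:
arm_command(series=[0,0,0,-0.22,0.5,0,0,0,0,0,-0.45,1,0,0,0,0,0,-0.45,1,0,0])

```text
t: 1.98
eef_pos: [0.6399, -0.0623, 0.2571]
ee_rot: [-3.141, -0.001, 2.979]
force: [-0.5, -0.5, -0.4]
width: 0.0007
gripper_force: 0.0
```

Call:
arm_command(series=[0,0,0,0.2,0.1,0.3,0,0,0,0,0.36,0.1,0.52,0,0,0,0,0.45,0.1,0.58,0,0,0,0,0.53,0.1,0.64,0,0,0,0,0.61,0.1,0.7,0,0,0,0,0.69,0.1,0.765,0,0,0,0,0.69,0.1,0.765,0])

```text
t: 2.85
eef_pos: [0.5712, -0.0429, 0.1818]
ee_rot: [3.141, -0.001, 2.974]
force: [1.2, 0.0, -0.2]
width: 0.0007
gripper_force: 0.0
```

Call:
arm_command(series=[0,0,0,0.09,0,0.11,0,0,0,0,0.17,0,0.22,0,0,0,0,0.25,0,0.34,0,0,0,0,0.31,0,0.46,0])

```text
t: 3.35
eef_pos: [0.5405, -0.0376, 0.135]
ee_rot: [3.142, -0.001, 2.974]
force: [-0.3, 1.6, 2.8]
width: 0.0007
gripper_force: 1.0
```

```bash
python3 - <<'E'
from h import *
cv2.imwrite('pics/side1.png',arm.grab_frame('side'))
print(arm.get_state()['force'])
crop(cv2.imread('pics/side1.png'),270,100,180,190,3,'pics/s1.png')
E
```

```text
[-0.77779657  0.00387695 -0.61387216]
```

View pics/s1.png

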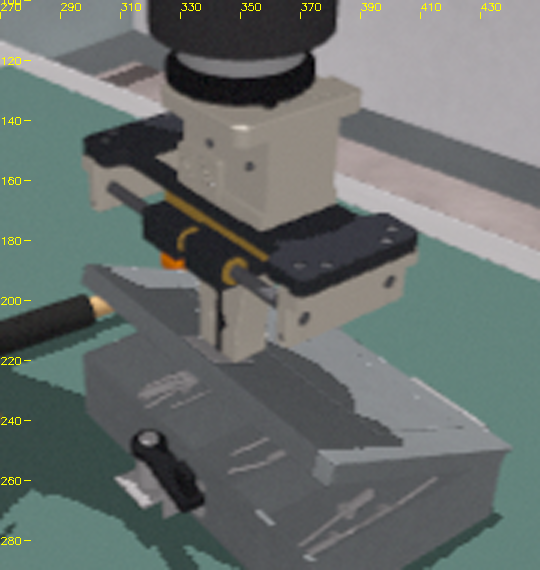

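The lid is following the fingertip and is now at roughly 0.4 rad: the free edge runs (300,190)–(378,258), with the fingertip at about (347,218). The latch hasn't moved.

Call:
arm_command(series=[0,0,0,0.05,0,0.13,0,0,0,0,0.1,0,0.26,0,0,0,0,0.12,0,0.4,0,0,0,0,0.135,0,0.5,0,0,0,0,0.135,0,0.54,0,0,0,0,0.135,0,0.55,0])

```text
t: 4.15
eef_pos: [0.5276, -0.0357, 0.0806]
ee_rot: [-3.141, -0.001, 2.973]
force: [-1.1, -0.0, 1.3]
width: 0.0002
gripper_force: 0.8
```

Call:
arm_command(series=[0,0,0,0,0,0.01,0,0,0,0,0,0,0.02,0,0,0,0,0,0,0.02,0])

```text
t: 4.53
eef_pos: [0.5279, -0.0357, 0.0798]
ee_rot: [-3.141, 0.0, 2.974]
force: [-3.4, 0.3, 7.0]
width: 0.0003
gripper_force: 3.7
```

Call:
arm_command(series=[0,0,0,0,0,0.01,0,0,0,0,0,0,0.02,0,0,0,0,0,0,0.02,0])

```text
t: 4.9
eef_pos: [0.5279, -0.0357, 0.0796]
ee_rot: [-3.141, 0.001, 2.974]
force: [-11.2, 2.1, 25.8]
width: 0.0005
gripper_force: 13.4
```

Call:
arm_command(series=[0,0,0,0,0,-0.3,0,0,0,0,0,0,-0.5,0,0,0,0,0.4,-0.2,-0.5,0,0,0,0,0.81,-0.375,-0.5,0,0,0,0.1,0.81,-0.375,-0.4,0,0,0,0.1,0.81,-0.375,-0.4,0])

```text
t: 5.65
eef_pos: [0.4417, -0.0591, 0.1172]
ee_rot: [3.141, 0.0, 2.817]
force: [-0.0, -0.1, 0.4]
width: 0.0008
gripper_force: 0.0
```

```bash
python3 - <<'E'
from h import *
s=arm.get_state();print(s['eef_pos'],s['ee_rot'],s['q'])
t=arm.grab_frame('top');s=arm.grab_frame('side')
crop(t,290,140,140,120,3,'pics/a.png');crop(s,270,130,180,160,3,'pics/b.png')
a,b=cv2.imread('pics/a.png')[:360],cv2.imread('pics/b.png')
w=np.zeros((480,800,3),np.uint8);w[:360,:260]=a[:,160*0:260];w[:,260:800]=b
cv2.imwrite('pics/ab.png',w)
E
```

```text
[ 0.4417447  -0.0590822   0.11721935] [3.14133073e+00 4.07246889e-04 2.81724120e+00] [ 3.11955791e-01  1.16035129e-01 -6.55082977e-01  4.37189848e-05
 -7.99195034e-01 -2.20713399e+00]
```

View pics/ab.png

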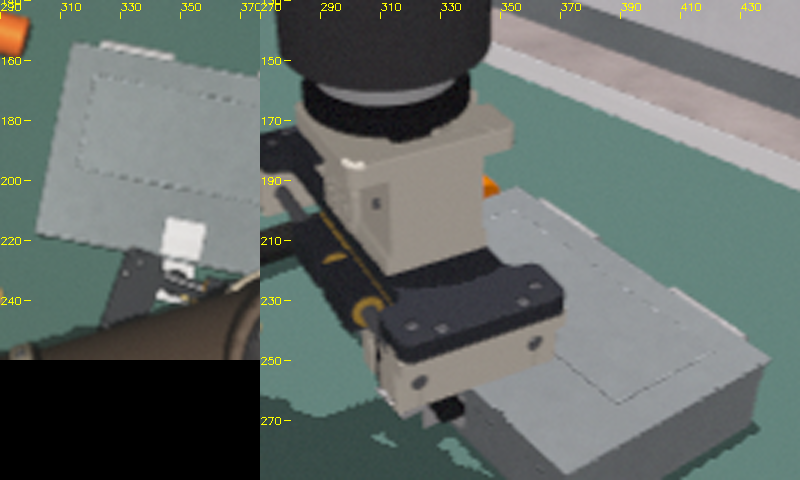

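The lid is shut: its panel lies flat over the tray and the strike plate shows at about (349,220). The gripper is in front of the latch. Next I'll work out the arc.

```bash
cat > arc.py <<'E'
from h import *
from scipy.spatial.transform import Rotation as R
C=np.array([.5813,-.0422]);Y=-.16825;Rz=np.array([[np.cos(Y),-np.sin(Y)],[np.sin(Y),np.cos(Y)]])
def rows(ths,off,z):
    s=arm.get_state();R0=R.from_euler('xyz',s['ee_rot']);p0=np.array(s['eef_pos'])
    print('case xy',Rz.T@(p0[:2]-C),p0[2])
    for th in ths:
        r=np.array([-np.cos(th),-np.sin(th)]);t=np.array([np.sin(th),-np.cos(th)])
        P=C+Rz@(np.array([-.099,0])+.046*r-off*t)
        R1=R.from_euler('xyz',[np.pi,0,Y+np.pi+th-np.pi/2])
        d=R0.inv().apply(np.r_[P,z]-p0);w=(R0.inv()*R1).as_rotvec()
        print(round(th,2),np.round(w[2]/(np.pi/2),3),np.round(d*10,3))
E
python3 -c "
from arc import *
rows([1.2,1.3,1.4,1.5,1.62,1.74,1.86],.013,.096)"
```

```text
case xy [-0.13396912 -0.03966011] 0.11743378647290877
1.2 0.138 [-0.059  0.024  0.214]
1.3 0.075 [-0.102  0.004  0.214]
1.4 0.011 [-0.147 -0.012  0.214]
1.5 -0.053 [-0.193 -0.024  0.214]
1.62 -0.129 [-0.25  -0.031  0.214]
1.74 -0.205 [-0.307 -0.032  0.215]
1.86 -0.282 [-0.364 -0.026  0.215]
```

Call:
arm_command(series=[0,0,0,0,0,0.12,0,0,0,0,0,0,0.214,0,0,0,0,-0.1,0,0.214,0,0,0,0.01,-0.147,-0.012,0.214,0,0,0,-0.053,-0.193,-0.024,0.214,0,0,0,-0.129,-0.25,-0.031,0.214,0,0,0,-0.205,-0.307,-0.032,0.214,0,0,0,-0.282,-0.364,-0.026,0.214,0])

```text
t: 6.75
eef_pos: [0.4756, -0.0735, 0.0956]
ee_rot: [-3.142, -0.001, -3.021]
force: [-0.8, -0.5, 0.3]
width: 0.0002
gripper_force: 0.6
```

```bash
python3 -c "
from arc import *
print(arm.get_state()['force'],arm.get_state()['q'])
rows([1.98,2.1,2.22,2.34,2.46,2.58,2.7],.013,.096)
crop(arm.grab_frame('side'),290,190,160,100,5,'pics/s2.png')"
```

```text
[-0.77331673 -0.53829863  0.26584946] [ 2.56559331e-01  2.04936141e-01 -6.06216467e-01 -7.83926266e-05
 -7.60628957e-01 -1.70651078e+00]
case xy [-0.0990122  -0.04858035] 0.09561198279110057
1.98 -0.076 [-0.065 -0.007 -0.004]
2.1 -0.153 [-0.122 -0.012 -0.004]
2.22 -0.229 [-0.179 -0.011 -0.004]
2.34 -0.306 [-0.236 -0.002 -0.004]
2.46 -0.382 [-0.291  0.013 -0.004]
2.58 -0.458 [-0.344  0.034 -0.004]
2.7 -0.535 [-0.394  0.062 -0.004]
```

View pics/s2.png

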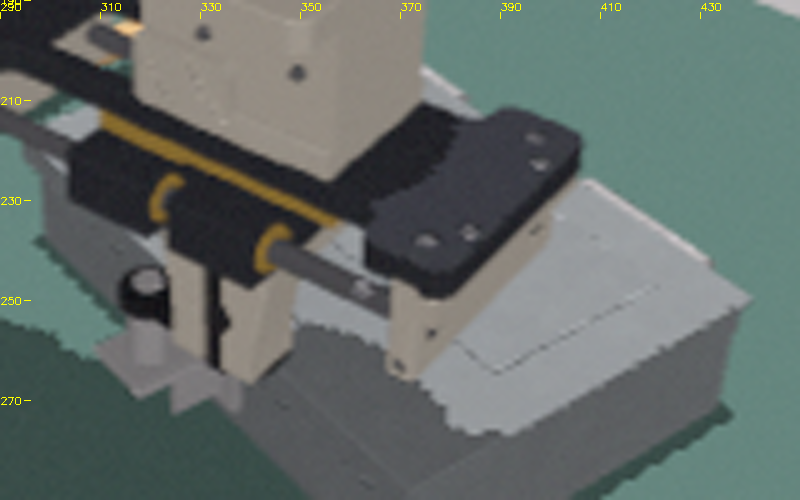

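The hub is at (319,248) and the arm is hidden behind the fingers, as expected if it is being pushed. I'll carry on along the arc.

Call:
arm_command(series=[0,0,-0.076,-0.065,-0.007,0,0,0,0,-0.153,-0.122,-0.012,0,0,0,0,-0.229,-0.179,-0.011,0,0,0,0,-0.306,-0.236,-0.002,0,0,0,0,-0.382,-0.291,0.013,0,0,0,0,-0.458,-0.344,0.034,0,0,0,0,-0.535,-0.394,0.062,0,0,0,0,-0.535,-0.394,0.062,0,0])

```text
t: 7.8
eef_pos: [0.5144, -0.0623, 0.0957]
ee_rot: [-3.141, 0.0, -2.186]
force: [-0.8, -0.5, 0.4]
width: 0.0007
gripper_force: 0.0
```

```bash
python3 -c "
from arc import *
print(arm.get_state()['force'])
rows([2.7,2.8,2.9,3.0,3.05,3.1,3.14],.013,.096)
crop(arm.grab_frame('side'),290,190,160,100,5,'pics/s3.png')"
```

```text
[-0.78479594 -0.46811839  0.39376207]
case xy [-0.06259296 -0.03105397] 0.09569646214509332
2.7 -0.003 [ 0.005  0.002 -0.003]
2.8 -0.067 [-0.042 -0.009 -0.003]
2.9 -0.131 [-0.089 -0.014 -0.003]
3.0 -0.194 [-0.137 -0.015 -0.003]
3.05 -0.226 [-0.161 -0.014 -0.003]
3.1 -0.258 [-0.185 -0.011 -0.003]
3.14 -0.284 [-0.204 -0.009 -0.003]
```

View pics/s3.png

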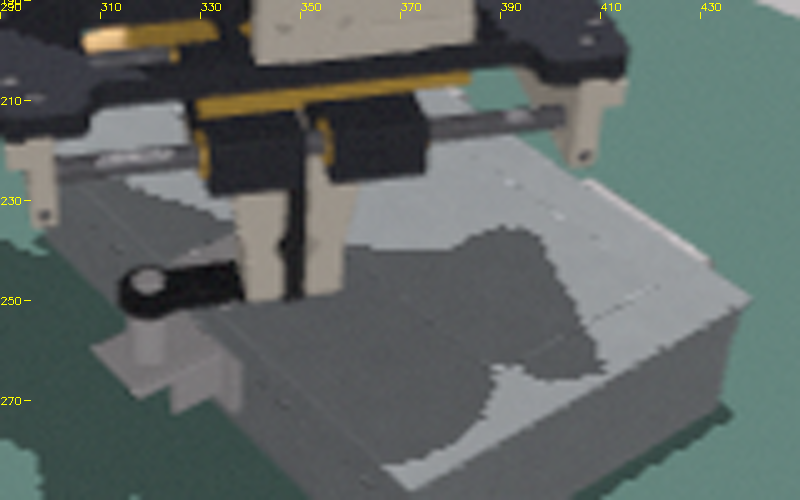

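The arm is rotating with the finger, with the hub at (319,248) and the arm reaching the fingers at (337,246). I'll stop short of square, back off and measure.

Call:
arm_command(series=[0,0,-0.067,-0.042,-0.009,0,0,0,0,-0.131,-0.089,-0.014,0,0,0,0,-0.194,-0.137,-0.015,0,0,0,0,-0.226,-0.161,-0.014,0,0,0,0,-0.226,-0.161,-0.014,0,0])

```text
t: 8.48
eef_pos: [0.5244, -0.0499, 0.0958]
ee_rot: [-3.141, 0.0, -1.832]
force: [-0.3, -0.6, -0.5]
width: 0.0001
gripper_force: 0.0
```

Call:
arm_command(series=[0,0,0,0.2,0,0,0,0,0,0,0.4,0,-0.4,0,0,0,0,0.9,0,-0.9,0,0,0,0,1,0,-1,0,0,0,0,1,0,-1,0])

```text
t: 9.1
eef_pos: [0.4987, -0.1479, 0.1967]
ee_rot: [-3.139, 0.001, -1.832]
force: [-0.6, 0.6, -0.5]
width: 0.0007
gripper_force: 0.0
```

```bash
python3 - <<'E'
from arc import *
s=arm.get_state();print(s['eef_pos'],s['ee_rot'])
t=arm.grab_frame('top');cv2.imwrite('pics/t4.png',t);s=arm.grab_frame('side');cv2.imwrite('pics/si4.png',s)
crop(t,310,190,80,60,5,'pics/a.png');crop(s,290,210,80,70,5,'pics/b.png')
w=np.zeros((350,800,3),np.uint8);w[:300,:400]=cv2.imread('pics/a.png');w[:,400:]=cv2.imread('pics/b.png')
cv2.imwrite('pics/ab4.png',w)
E
```

```text
[ 0.49870892 -0.14793355  0.19667187] [-3.13934230e+00  1.00782955e-03 -1.83218940e+00]
```

View pics/ab4.png

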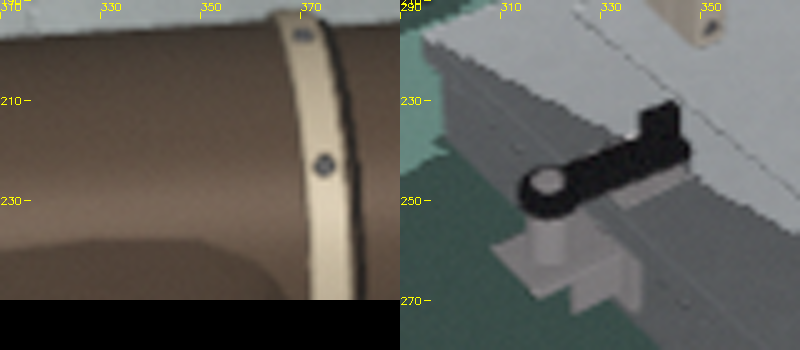

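The side view shows the arm lying over the lid and strike plate, with the wing top at about (342,231). The forearm blocks the top view, so I'll move it aside and measure the angle there.

Call:
arm_command(series=[0,0,0,0.5,0,0,0,0,0,0,1,0,0,0,0,0,0,1,0,0,0])

```text
t: 9.57
eef_pos: [0.4721, -0.2447, 0.1938]
ee_rot: [3.138, -0.0, -1.831]
force: [-0.6, 0.4, -1.0]
width: 0.0002
gripper_force: 0.0
```

Call:
arm_command(series=[0,0,0,0.5,0,0,0,0,0,0,1,0,0,0,0,0,0,1,0,0,0])

```text
t: 9.95
eef_pos: [0.4471, -0.3411, 0.1939]
ee_rot: [3.139, 0.0, -1.831]
force: [0.4, -0.4, -0.6]
width: 0.0005
gripper_force: 0.0
```

```bash
python3 - <<'E'
from arc import *
np.set_printoptions(precision=4,suppress=True)
piv=C+Rz@[-.099,0]
t=arm.grab_frame('top');s=arm.grab_frame('side');cv2.imwrite('pics/t5.png',t);cv2.imwrite('pics/s5.png',s)
print(arm.get_state()['eef_pos'])
for n,im,(x,y,w,h) in(('top',t,(330,205,40,40)),('side',s,(305,220,50,40))):
    m=np.zeros(im.shape[:2],np.uint8);m[y:y+h,x:x+w]=(im[y:y+h,x:x+w].max(2)<55)*255
    c=max(cv2.findContours(m,0,cv2.CHAIN_APPROX_NONE)[0],key=cv2.contourArea)
    print(n,cv2.contourArea(c),cv2.minAreaRect(c),cv2.boundingRect(c))
    if n=='top':
        ys,xs=np.nonzero(m); P=np.array([onz('top',(u,v),.0685)[:2] for u,v in zip(xs,ys)])
        q=(P-piv)@Rz
        for a,b in((.013,.035),(.013,.055),(.035,.06)):
            k=(q[:,0]>a)&(q[:,0]<b);print(a,b,k.sum(),'mean',q[k].mean(0),'slope',np.polyfit(q[k,0],q[k,1],1) if k.sum()>5 else '')
# predicted centreline for theta, side wing top
for th in(3.0,3.05,3.1,3.14):
    r=Rz@[-np.cos(th),-np.sin(th)]
    print(th,proj('side',[np.r_[piv+.046*r,.0835]]),proj('top',[np.r_[piv+.046*r,.0835]]))
crop(t,325,200,60,50,6,'pics/a.png');crop(s,300,215,60,50,6,'pics/b.png')
cv2.imwrite('pics/ab5.png',np.hstack([cv2.imread('pics/a.png'),cv2.imread('pics/b.png')]))
E
```

```text
[ 0.4477 -0.3393  0.1943]
top 8.0 ((353.8529968261719, 215.5882568359375), (3.8805696964263916, 7.033533096313477), 14.03624439239502) (352, 212, 5, 8)
0.013 0.035 0 mean [nan nan] slope 
0.013 0.055 21 mean [ 0.0467 -0.0047] slope [ 0.0976 -0.0092]
0.035 0.06 21 mean [ 0.0467 -0.0047] slope [ 0.0976 -0.0092]
side 242.0 ((330.1340637207031, 242.44102478027344), (11.972320556640625, 36.42953872680664), 66.25050354003906) (314, 231, 34, 23)
3.0 [[342.7684 232.4743]] [[355.4477 215.5911]]
3.05 [[342.1025 231.768 ]] [[354.5171 215.2951]]
3.1 [[341.3851 231.0857]] [[353.5732 215.0459]]
3.14 [[340.7754 230.5582]] [[352.8101 214.8807]]<stdin>:14: RuntimeWarning: Mean of empty slice.
  ret = um.true_divide(
```

View pics/ab5.png

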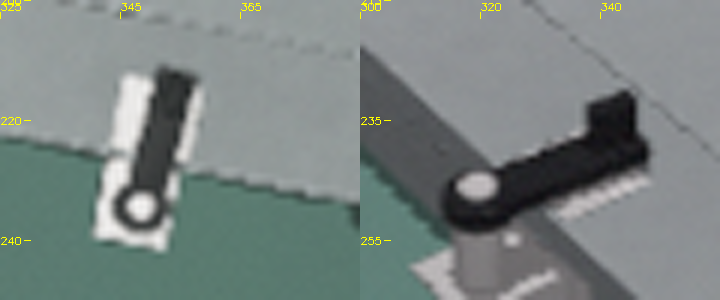

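The top view shows the arm from the hub (347,234) to (354,212), with more strike plate visible on its left, so it is slightly short of square. I'll measure the angle with a better threshold.

```bash
cat > meas.py <<'E'
from arc import *
def meas(t):
    piv=C+Rz@[-.099,0]
    ys,xs=np.nonzero(t[208:235,335:370].max(2)<95);xs=xs+335;ys=ys+208
    q=(np.array([onz('top',(u,v),.0685)[:2] for u,v in zip(xs,ys)])-piv)@Rz
    k=(q[:,0]>.014)&(q[:,0]<.036)&(abs(q[:,1])<.02);m=q[k].mean(0)
    print('arm',k.sum(),m,np.polyfit(q[k,0],q[k,1],1),'theta',np.pi+np.arctan2(m[1],m[0]))
    # strike plate + bracket: bright
    ys,xs=np.nonzero(t[205:226,335:370].min(2)>190);q=(np.array([onz('top',(u+335,v+205),.0585)[:2] for u,v in zip(xs,ys)])-piv)@Rz
    print('strike bright x,y range',q.min(0),q.max(0))
E
python3 - <<'E'
from meas import *
meas(cv2.imread('pics/t5.png'))
u=onz('top',(348.4,234.2),.0695)[:2];print('pivot est',(u-C)@Rz)
E
```

```text
arm 53 [ 0.02457242 -0.00074733] [-0.14803178  0.00289017] theta 3.111188738800219
strike bright x,y range [ 0.02200743 -0.0148678 ] [0.05037039 0.01741887]
pivot est [-0.09930441  0.00065746]
```

Call:
arm_command(series=[0,0,0,-0.5,0,0,0,0,0,0,-1,0,0,0,0,0,0,-1,0,0,0])

```text
t: 10.42
eef_pos: [0.4744, -0.2393, 0.1955]
ee_rot: [-3.142, 0.0, -1.823]
force: [-0.1, 0.0, -0.2]
width: 0.0005
gripper_force: 0.0
```

```bash
python3 - <<'E'
from arc import *
np.set_printoptions(precision=3,suppress=True)
s=arm.get_state();print(s['eef_pos'])
m=arm.camera_model('wrist');print(m['fovy'],np.array(m['pose']))
piv=C+Rz@[-.099,0]
print(proj('wrist',[np.r_[piv,.0695],np.r_[C+Rz@[-.063,0],.0585]]))
T=np.eye(4);T[:3,:3]=R.from_euler('xyz',s['ee_rot']).as_matrix();T[:3,3]=s['eef_pos'];print(np.linalg.inv(T)@m['pose'])
cv2.imwrite('pics/w6.png',arm.grab_frame('wrist'))
E
```

```text
[ 0.474 -0.239  0.196]
61.308057571924614 [[-0.969  0.238  0.074  0.454]
 [ 0.249  0.924  0.291 -0.318]
 [ 0.001  0.301 -0.954  0.332]
 [ 0.     0.     0.     1.   ]]
[[366.207 401.688]
 [329.836 394.622]]
[[ 0.001 -0.954 -0.3    0.081]
 [ 1.     0.     0.001  0.   ]
 [-0.001 -0.3    0.954 -0.136]
 [ 0.     0.     0.     1.   ]]
```

Call:
arm_command(series=[0,0,0,-0.5,0,0,0,0,0,0,-1,0,0,0,0,0,0,-1,0,0,0])

```text
t: 10.85
eef_pos: [0.4996, -0.1441, 0.1956]
ee_rot: [-3.141, 0.0, -1.825]
force: [0.2, -0.0, -0.2]
width: 0.0006
gripper_force: 0.0
```

Call:
arm_command(series=[0,0,0,-0.5,0,0,0,0,0,0,-1,0,0,0,0,0,0,-1,0,0,0])

```text
t: 11.22
eef_pos: [0.525, -0.048, 0.1954]
ee_rot: [3.142, -0.0, -1.825]
force: [-0.1, -0.3, 0.7]
width: 0.0005
gripper_force: 0.0
```

Call:
arm_command(series=[0,0,0,-0.5,0,0,0,0,0,0,-0.5,0,0,0,0,0,0,-0.5,0,0,0])

```text
t: 11.6
eef_pos: [0.5367, -0.0024, 0.1953]
ee_rot: [3.141, -0.001, -1.829]
force: [0.3, -0.2, 0.1]
width: 0.0005
gripper_force: 0.0
```

```bash
python3 - <<'E'
from arc import *
np.set_printoptions(precision=3,suppress=True)
s=arm.get_state();print(s['eef_pos'],s['qd'])
piv=C+Rz@[-.099,0]
P=[[np.r_[piv,.0695]],[np.r_[C+Rz@[-.063,0],.0585]]]
m=arm.camera_model('wrist');np.savez('pics/wm',**{k:np.array(v) for k,v in m.items()})
for X in P: print(proj('wrist',X))
for y in(-.11,0,.11): print('lid front edge',proj('wrist',[np.r_[C+Rz@[-.081,y],.0575]]))
cv2.imwrite('pics/w7.png',arm.grab_frame('wrist'))
E
```

```text
[ 0.537 -0.002  0.195] [-0.013 -0.007 -0.003  0.     0.    -0.003]
[[379.443 156.846]]
[[333.048 158.459]]
lid front edge [[345.973   3.613]]
lid front edge [[354.98  156.287]]
lid front edge [[362.208 275.566]]
```

View pics/w7.png

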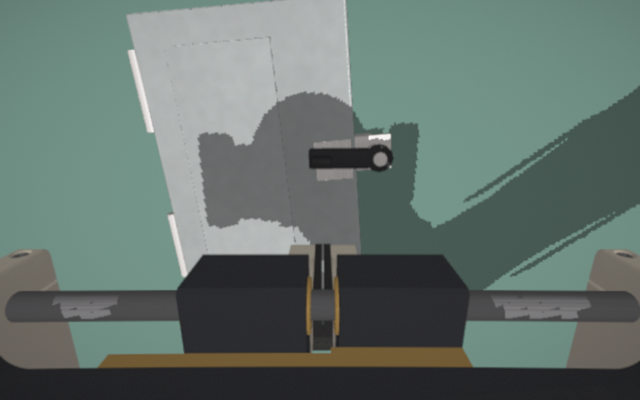

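The wrist view is clear: hub at (380,158), arm end at (310,157), strike plate spanning about (314–355, 138–181), and the lid's front edge along column ~350.

```bash
cat > mw.py <<'E'
from arc import *
def mw(im,m):
    g=im.max(2);ys,xs=np.nonzero(g[125:195,300:400]<50);xs+=300;ys+=125
    case=lambda u,v,z:(onz('wrist',(u,v),z,m)[:2]-C)@Rz
    q=np.array([case(u,v,.0685) for u,v in zip(xs,ys)])
    # hub: bright screw inside dark ring
    sc=np.zeros_like(g);sc[146:170,370:392]=(g[146:170,370:392]>110)*255
    c=max(cv2.findContours(sc,0,cv2.CHAIN_APPROX_NONE)[0],key=cv2.contourArea);M=cv2.moments(c);hub=case(M['m10']/M['m00'],M['m01']/M['m00'],.0695);print('hub',hub,M['m00'])
    k=(q[:,0]>-.085)&(q[:,0]<-.064);f=np.polyfit(q[k,0],q[k,1],1);mm=q[k].mean(0)-hub
    print('arm slope',f[0],'from hub',mm,np.arctan2(mm[1],mm[0]),'width',q[k,1].max()-q[k,1].min())
    # lid front edge: rightmost strong column gradient per row
    E=[]
    for v in list(range(20,85)):
        gg=cv2.GaussianBlur(im[:,:,2],(5,5),0)[v].astype(float);d=np.abs(np.diff(gg))[335:362]
        E.append(case(335+d.argmax()+.5,v,.0575))
    E=np.array(E);f=np.polyfit(E[:,1],E[:,0],1);r=E[:,0]-np.polyval(f,E[:,1]);k=abs(r)<.002;f=np.polyfit(E[k,1],E[k,0],1)
    print('lid edge: x at y0',f[1],'slope',f[0],'n',k.sum())
if __name__=='__main__':
    z=dict(np.load('pics/wm.npz'));mw(cv2.imread('pics/w7.png'),z)
E
python3 mw.py
```

```text
hub [-0.09935466  0.00171675] 120.0
arm slope -0.0872482131874946 from hub [ 0.02487802 -0.00286621] -0.1147048838343437 width 0.01609046538150858
lid edge: x at y0 -0.08067607752633546 slope 0.00012158457450242284 n 65
```

The lid edge fits case y within 0.0002, so the case yaw is good. The arm is about 0.1 rad short of square, as planned, so one more nudge to about 3.15.

Call:
arm_command(series=[0,0,0,0.5,0,0,0,0,0,0,1,0,0,0,0,0,0,1,0,0,0])

```text
t: 12.02
eef_pos: [0.5099, -0.1017, 0.1956]
ee_rot: [3.141, -0.0, -1.833]
force: [0.4, 0.7, -0.4]
width: 0.0002
gripper_force: 0.0
```

```bash
python3 -c "
from arc import *
rows([3.15],.04,.12);rows([3.15],.03,.096);rows([3.15],.017,.096);rows([3.15],.015,.096);rows([3.15],.013,.096)"
```

```text
case xy [-0.06037986 -0.07061132] 0.1956236210050135
3.15 -0.065 [-0.316 -0.048  0.756]
case xy [-0.06037986 -0.07061132] 0.1956236210050135
3.15 -0.065 [-0.416 -0.038  0.996]
case xy [-0.06037986 -0.07061132] 0.1956236210050135
3.15 -0.065 [-0.545 -0.025  0.996]
case xy [-0.06037986 -0.07061132] 0.1956236210050135
3.15 -0.065 [-0.565 -0.023  0.996]
case xy [-0.06037986 -0.07061132] 0.1956236210050135
3.15 -0.065 [-0.585 -0.021  0.996]
```

Call:
arm_command(series=[0,0,-0.065,-0.2,-0.04,0.4,0,0,0,-0.065,-0.3,-0.04,0.8,0,0,0,-0.065,-0.35,-0.04,0.996,0,0,0,-0.065,-0.45,-0.03,0.996,0,0,0,-0.065,-0.52,-0.025,0.996,0,0,0,-0.065,-0.56,-0.02,0.996,0,0,0,-0.065,-0.585,-0.02,0.996,0,0,0,-0.065,-0.585,-0.02,0.996,0])

```text
t: 13.02
eef_pos: [0.5288, -0.042, 0.0966]
ee_rot: [-3.141, 0.0, -1.726]
force: [-0.3, 0.2, 0.4]
width: 0.0005
gripper_force: 0.0
```

Call:
arm_command(series=[0,0,0,0.2,0,0,0,0,0,0,0.3,0,-0.3,0,0,0,0,0.3,0,-0.8,0,0,0,0,0.3,0,-1,0,0,0,0,-0.1,0,-1,0,0,0,0,-0.4,0,-1,0,0,0,0,-0.6,0,-1,0,0,0,0,-0.6,0,-1,0])

```text
t: 14.02
eef_pos: [0.5378, 0.0175, 0.1959]
ee_rot: [3.141, -0.0, -1.725]
force: [0.6, -0.9, -0.5]
width: 0.0008
gripper_force: 0.0
```

```bash
cat > look.py <<'E'
from mw import *
import sys
m=arm.camera_model('wrist');im=arm.grab_frame('wrist');cv2.imwrite(sys.argv[1],im)
print(proj('wrist',[np.r_[C+Rz@[-.099,0],.0695]]))
mw(im,m)
E
python3 look.py pics/w8.png
```

```text
[[382.15832333 138.0451342 ]]
hub [-0.10137909  0.01582567] 77.0
arm slope 0.10252856365469969 from hub [ 0.02686095 -0.01178549] -0.4134668247200179 width 0.01641704826426661
lid edge: x at y0 -0.08123984502429528 slope -0.010253526854915356 n 65
```

```bash
sed -i 's/def mw(im,m):/def mw(im,m,o=0):/; s/g\[125:195,300:400\]<50);xs+=300;ys+=125/g[125+o:195+o,300:400]<50);xs+=300;ys+=125+o/; s/\[146:170,370:392\]/[146+o:170+o,370:395]/g; s/range(20,85)/range(5,75)/' mw.py
python3 - <<'E'
from mw import *
mw(cv2.imread('pics/w8.png'),arm.camera_model('wrist'),-19)
E
```

```text
hub [-0.09985226  0.0008546 ] 154.5
arm slope 0.09226275358596821 from hub [0.02527167 0.00261275] 0.10302033141572947 width 0.016403916023271705
lid edge: x at y0 -0.08249744632670354 slope -0.02657088379375079 n 70
```

View pics/w8.png

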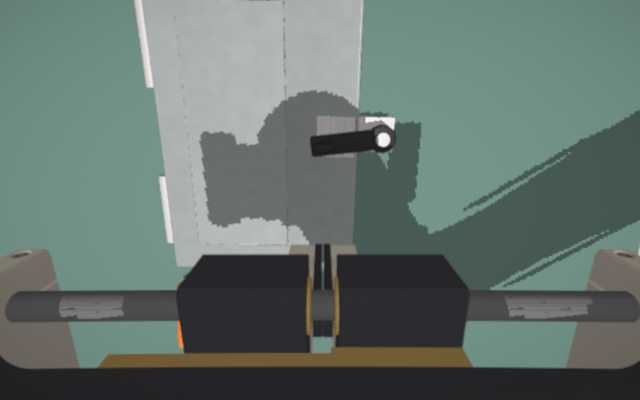

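The wrist view shows the arm from hub (383,139) to end (312,146), about 0.1 rad past square. My start pose was read while the arm was still settling. I'll push back gently from the other side, after a settled reading.

```bash
sed -i 's/\[335:362\]/[340:375]/; s/case(335+d/case(340+d/' mw.py; python3 - <<'E'
from mw import *
mw(cv2.imread('pics/w8.png'),arm.camera_model('wrist'),-19)
rows([np.pi],-.013,.096);rows([np.pi],-.035,.096)
print(arm.get_state()['qd'])
E
```

```text
hub [-0.09985226  0.0008546 ] 154.5
arm slope 0.09226275358596821 from hub [0.02527167 0.00261275] 0.10302033141572947 width 0.016403916023271705
lid edge: x at y0 -0.08108412068409279 slope -0.0025172731965688133 n 70
case xy [-0.05301394  0.05099677] 0.19584220533229488
3.14 0.009 [0.38  0.004 0.999]
case xy [-0.05301394  0.05099677] 0.19584220533229488
3.14 0.009 [0.16  0.001 0.998]
[-0.0148291  -0.00161664 -0.00377317  0.0005786  -0.00164179  0.00251208]
```

Call:
arm_command(series=[0,0,0,0.1,0,0.4,0,0,0,0,0.15,0,0.8,0,0,0,0,0.15,0,1,0,0,0,0,0.25,0,1,0,0,0,0,0.31,0,1,0,0,0,0,0.31,0,1,0,0,0,0,0.31,0,1,0])

```text
t: 14.95
eef_pos: [0.5335, -0.0136, 0.097]
ee_rot: [-3.14, 0.001, -1.727]
force: [0.2, -0.3, -0.3]
width: 0.0004
gripper_force: 0.0
```

```bash
python3 - <<'E'
from arc import *
rows([np.pi],-.0137,.096); print(arm.get_state()['force'])
E
```

```text
case xy [-0.05193613  0.02018058] 0.09700388403616642
3.14 0.008 [0.065 0.011 0.01 ]
[ 0.17273453 -0.25008715 -0.25498421]
```

Call:
arm_command(series=[0,0,0,0.03,0,0,0,0,0,0,0.05,0,0,0,0,0,0,0.065,0,0,0,0,0,0,0.065,0,0,0,0,0,0,0.065,0,0,0])

```text
t: 15.58
eef_pos: [0.532, -0.02, 0.096]
ee_rot: [3.142, -0.0, -1.726]
force: [0.2, 0.4, 1.2]
width: 0.0001
gripper_force: 0.6
```

Call:
arm_command(series=[0,0,0,-0.15,0,0,0,0,0,0,-0.2,0,-0.3,0,0,0,0,-0.2,0,-0.8,0,0,0,0,-0.2,0,-1,0,0,0,0,-0.2,0,-1,0,0,0,0,-0.2,0,-1,0])

```text
t: 16.32
eef_pos: [0.5344, 0.0001, 0.1952]
ee_rot: [3.14, -0.0, -1.726]
force: [-0.2, -0.3, 0.5]
width: 0.0003
gripper_force: 0.0
```

```bash
python3 - <<'E'
from mw import *
m=arm.camera_model('wrist');im=arm.grab_frame('wrist');cv2.imwrite('pics/w9.png',im)
p=proj('wrist',[np.r_[C+Rz@[-.099,0],.0695]])[0];print(p)
mw(im,m,int(round(p[1]-157)))
E
```

```text
[380.09680931 160.59830076]
hub [-0.09939755  0.00155193] 117.5
arm slope -0.05627829642208683 from hub [ 0.02490708 -0.00215606] -0.08634886628578257 width 0.015600443158744925
lid edge: x at y0 -0.08113319337064952 slope -0.004488693995031471 n 70
```

```bash
cat > edge.py <<'E'
from arc import *
def edges(im,m,hub):
    g=im.max(2).astype(float);case=lambda u,v,z:(onz('wrist',(u,v),z,m)[:2]-C)@Rz
    U,D=[],[]
    for u in range(int(hub[0])-46,int(hub[0])-18):
        c=int(round(hub[1])); col=g[:,u]
        v=min(range(c-8,c+9),key=lambda k:col[k-2:k+3].sum())
        for s,L in((-1,U),(1,D)):
            k=v
            while col[k]<75: k+=s
            f=(75-col[k-s])/(col[k]-col[k-s]); L.append(case(u,k-s+s*f,.0685))
    U,D=np.array(U),np.array(D)
    for n,L in(('-y edge',U),('+y edge',D)):
        p=np.polyfit(L[:,0],L[:,1],1);r=L[:,1]-np.polyval(p,L[:,0]);print(n,'slope',p[0],'y at x=-.072',np.polyval(p,-.072),'rms',r.std())
E
python3 - <<'E'
from edge import *
edges(cv2.imread('pics/w9.png'),arm.camera_model('wrist'),(380,160))
z=dict(np.load('pics/wm.npz'));edges(cv2.imread('pics/w7.png'),z,(380,158))
crop(cv2.imread('pics/w9.png'),290,120,120,80,6,'pics/w9c.png')
E
```

```text
-y edge slope -0.04611425426952036 y at x=-.072 -0.008700516867010549 rms 9.749183758487532e-05
+y edge slope -0.059643032778679564 y at x=-.072 0.006951709695843453 rms 0.0001317608853797199
-y edge slope -0.07562332226198236 y at x=-.072 -0.009239101299466264 rms 0.00010087035771961272
+y edge slope -0.0960234084599611 y at x=-.072 0.006436317428765382 rms 0.00012404103282744793
```

View pics/w9c.png

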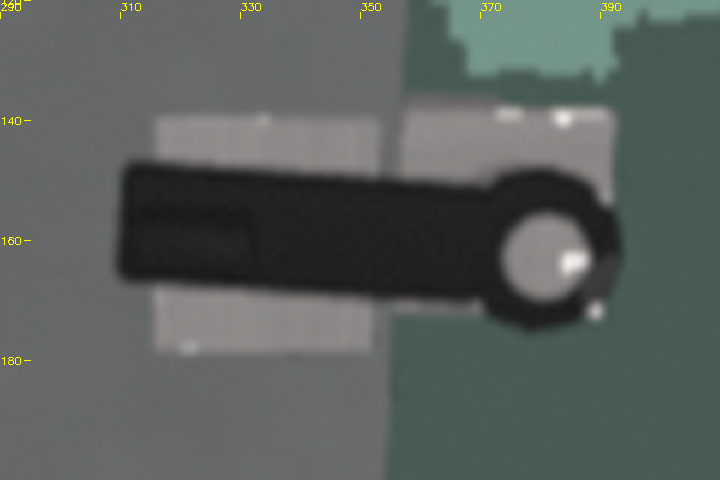

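The zoom shows the arm lying across the strike plate, tilted by about 0.05 rad. One fine push from the −y side to TCP y = −13.0 mm, which the two earlier contacts put at square, should fix it.

Call:
arm_command(series=[0,0,0,0.4,0,0,0,0,0,0,0.7,0,0,0,0,0,0,0.7,0,0.4,0,0,0,0,0.7,0,0.8,0,0,0,0,0.7,0,0.99,0,0,0,0,0.6,0,0.99,0,0,0,0,0.57,0,0.99,0,0,0,0,0.57,0,0.99,0])

```text
t: 17.38
eef_pos: [0.5269, -0.0559, 0.0979]
ee_rot: [-3.14, 0.001, -1.725]
force: [-1.0, 0.2, 0.4]
width: 0.0
gripper_force: 0.0
```

Call:
arm_command(series=[0,0,0,0,0,0,0,0,0,0,0,0,0,0])

```text
t: 17.62
eef_pos: [0.5264, -0.0566, 0.0975]
ee_rot: [-3.141, 0.0, -1.726]
force: [-0.2, 0.1, -0.6]
width: 0.0001
gripper_force: 0.0
```

```bash
python3 -c "
from arc import *
rows([3.1416],.013,.096)"
```

```text
case xy [-0.05172591 -0.02334534] 0.0975434221318599
3.14 0.008 [-0.104  0.011  0.015]
```

Call:
arm_command(series=[0,0,0,-0.04,0,0,0,0,0,0,-0.07,0,0,0,0,0,0,-0.09,0,0,0,0,0,0,-0.104,0,0,0,0,0,0,-0.104,0,0,0,0,0,0,-0.104,0,0,0])

```text
t: 18.38
eef_pos: [0.5276, -0.0462, 0.0969]
ee_rot: [3.141, 0.0, -1.726]
force: [0.6, 1.7, 0.8]
width: 0.0005
gripper_force: 0.0
```

Call:
arm_command(series=[0,0,0,0.15,0,0,0,0,0,0,0.2,0,-0.3,0,0,0,0,0.2,0,-0.8,0,0,0,0,0.2,0,-1,0,0,0,0,-0.1,0,-1,0,0,0,0,-0.47,0,-1,0,0,0,0,-0.47,0,-1,0,0,0,0,-0.47,0,-1,0])

```text
t: 19.38
eef_pos: [0.5348, -0.0004, 0.1969]
ee_rot: [3.141, -0.0, -1.726]
force: [-0.2, -0.2, 0.3]
width: 0.0003
gripper_force: 0.0
```

```bash
python3 - <<'E'
from edge import *
from mw import mw
m=arm.camera_model('wrist');im=arm.grab_frame('wrist');cv2.imwrite('pics/w10.png',im)
p=proj('wrist',[np.r_[C+Rz@[-.099,0],.0695]])[0];print(p)
edges(im,m,p);mw(im,m,int(round(p[1]-157)))
E
```

```text
[380.57136163 160.61782476]
-y edge slope 0.022370188218131217 y at x=-.072 -0.00666302627562268 rms 0.00011320629765025794
+y edge slope -0.02718096003107564 y at x=-.072 0.00928174977970949 rms 0.0001825787670428994
hub [-0.09956069  0.00158206] 120.0
arm slope 0.020064980994358335 from hub [ 0.02503772 -0.00052729] -0.021056871655177972 width 0.014655283485417912
lid edge: x at y0 -0.08084136521399088 slope -0.0011505707225733595 n 70
```

```bash
python3 -c "
from station import arm
print(arm.get_state()['t'],arm.job_done())"
```

```text
the job is handed in; nothing more can be done
19.425 None
```

The lid is fully shut and the latch arm lies across the strike plate, square to within about 0.02 rad by wrist camera; I handed in at 19.4 s, using pushes only, but the arm first overshot square by about 0.1 rad and needed two small corrections, I viewed 13 pictures (limit 10), and I did not re-check the mallet, die, nut and rivet at the end, though I planned no move near them.

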